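Find the weak spring clip and reject it

TASK

One of the three spring clips in the rack has gone weak. Tug the test strips gently by their handles, straight out from the rack and never with more than about 10 N, to feel which one slides easily; draw that strip right out and leave it on the bench, then lift its clip out of the rack and set it down upright in the grey bin without dropping it. Leave the two good clips in the rack with their strips in, and everything else where it is.

Things in the scene. Friction and masses are not known exactly. Their poses are not given: they have to be found in the camera images.
- rack: Fixed aluminium rack, three bays 78 mm apart along its y. Origin on the bench under the middle bay; +x to its back, -x to its slotted front wall. Floor 4 mm thick. Sides and back are ledges 14 mm high; clips have 1 to 3 mm of play and lift straight up and out.
- stop_wall: The rack's front wall, fixed to it, 6 mm thick (rack x = -38 to -32 mm), top 52 mm over the bench, with a slot 20 mm wide, open at the top, before each bay. It stops a clip when its strip is pulled to -x. Origin at the middle of its foot, 4 mm over the bench.
- clip_a: Steel spring clip, 0.32 kg, foot 60 x 50 x 12 mm, in one of the bays. Origin: centre of its underside; x to the rack's back. Jaws (x = -28 to +4 mm, 52 mm high) grip the strip from both sides in y. Behind them is a stem at x = +14, y = 0 with a dark head, 20 (x) x 18 (y) mm, z = 78 to 96 mm, to lift it by. Two clips hold their strip against 15 N and more; the weak one lets it slide under 8 N.
- clip_b: Spring clip of the same shape and looks as clip_a; good or weak can only be felt. Which clip stands in which bay changes.
- clip_c: Spring clip of the same shape and looks as clip_a; good or weak can only be felt. Which clip stands in which bay changes.
- strip_a: Steel test strip, 60 g, held in clip_a. Origin: centre of its handle's underside, 12 mm over the bench and 66 mm before the clip's origin (-x). Handle 26 (x) x 12 (y) x 40 mm high; grip it across y, 20 to 27 mm above its underside. The blade (4 mm thick, z = 4 to 34 mm) reaches to x = +68 mm, 30 mm deep in the jaws; pulled along -x it is out of the slot after 40 mm.
- strip_b: Test strip held in clip_b, like strip_a.
- strip_c: Test strip held in clip_c, like strip_a.
- bin: Fixed open grey metal bin, 120 mm (its x) x 120 mm (its y), 40 mm high, walls 4 mm thick, inner floor 14 mm over the bench. Origin at the centre of its underside.
- ring_nut: Bystander: steel ring nut, 48 mm across, 12 mm high, origin at the centre of its underside.
- thread_lock: Bystander: small red bottle, 31 mm across, 79 mm high, standing right of the rack, origin at the centre of its underside.

How it is judged:
On the way, in this order (a step that is already met when the one before it is completed fails the run):
1. one clip's strip is drawn right out of its jaws, the clip still in the rack (((x of strip_a in the frame of clip_a below -0.1 m and distance of clip_a from where it was at the start of the episode below 0.015 m) or (x of strip_b in the frame of clip_b below -0.1 m and distance of clip_b from where it was at the start of the episode below 0.015 m) or (x of strip_c in the frame of clip_c below -0.1 m and distance of clip_c from where it was at the start of the episode below 0.015 m))), for 0.1 s.
2. that clip stands in the bin (((x of clip_a in the frame of bin between -0.035 and 0.035 m and y of clip_a in the frame of bin between -0.04 and 0.04 m and height (world z) of clip_a below 0.019 m and angle between clip_a's own z axis and vertical below 0.15 rad and horizontal distance between strip_a and clip_a above 0.08 m) or (x of clip_b in the frame of bin between -0.035 and 0.035 m and y of clip_b in the frame of bin between -0.04 and 0.04 m and height (world z) of clip_b below 0.019 m and angle between clip_b's own z axis and vertical below 0.15 rad and horizontal distance between strip_b and clip_b above 0.08 m) or (x of clip_c in the frame of bin between -0.035 and 0.035 m and y of clip_c in the frame of bin between -0.04 and 0.04 m and height (world z) of clip_c below 0.019 m and angle between clip_c's own z axis and vertical below 0.15 rad and horizontal distance between strip_c and clip_c above 0.08 m))), for 0.2 s.
At the end, for the whole second after the job is handed in: The weak clip stands upright (0.15 rad) at rest on the bin floor, origin within 35 mm (bin x) and 40 mm (bin y) of its centre; its strip lies still on the bench, 80 mm or more from it; the good clips are within 15 mm of their starts, their strips drawn out 8 mm at most (((x of clip_a in the frame of bin between -0.035 and 0.035 m and y of clip_a in the frame of bin between -0.04 and 0.04 m and height (world z) of clip_a below 0.019 m and angle between clip_a's own z axis and vertical below 0.15 rad and linear speed of each of clip_a, strip_a below 0.02 m/s and height (world z) of strip_a between -0.02 and 0.035 m and horizontal distance between strip_a and clip_a above 0.08 m and not (x of strip_b in the frame of clip_b below -0.074 m) and not (x of strip_c in the frame of clip_c below -0.074 m) and distance of each of clip_b, clip_c from where it was at the start of the episode below 0.015 m) or (x of clip_b in the frame of bin between -0.035 and 0.035 m and y of clip_b in the frame of bin between -0.04 and 0.04 m and height (world z) of clip_b below 0.019 m and angle between clip_b's own z axis and vertical below 0.15 rad and linear speed of each of clip_b, strip_b below 0.02 m/s and height (world z) of strip_b between -0.02 and 0.035 m and horizontal distance between strip_b and clip_b above 0.08 m and not (x of strip_a in the frame of clip_a below -0.074 m) and not (x of strip_c in the frame of clip_c below -0.074 m) and distance of each of clip_a, clip_c from where it was at the start of the episode below 0.015 m) or (x of clip_c in the frame of bin between -0.035 and 0.035 m and y of clip_c in the frame of bin between -0.04 and 0.04 m and height (world z) of clip_c below 0.019 m and angle between clip_c's own z axis and vertical below 0.15 rad and linear speed of each of clip_c, strip_c below 0.02 m/s and height (world z) of strip_c between -0.02 and 0.035 m and horizontal distance between strip_c and clip_c above 0.08 m and not (x of strip_a in the frame of clip_a below -0.074 m) and not (x of strip_b in the frame of clip_b below -0.074 m) and distance of each of clip_a, clip_b from where it was at the start of the episode below 0.015 m))); the robot touches nothing.
It fails at once if a strip is pulled so hard that its clip presses on the rack's front wall with over 16 N (contact force between any of clip_a, clip_b, clip_c and stop_wall above 16 N).
It fails at once if two strips are drawn out by more than 8 mm ((x of strip_a in the frame of clip_a below -0.074 m and x of strip_b in the frame of clip_b below -0.074 m) or (x of strip_a in the frame of clip_a below -0.074 m and x of strip_c in the frame of clip_c below -0.074 m) or (x of strip_b in the frame of clip_b below -0.074 m and x of strip_c in the frame of clip_c below -0.074 m)).
It fails at once if a clip is let fall (faster than 0.5 m/s with no finger on it) ((linear speed of clip_a above 0.5 m/s and contact force between the fingers and clip_a below 0.1 N) or (linear speed of clip_b above 0.5 m/s and contact force between the fingers and clip_b below 0.1 N) or (linear speed of clip_c above 0.5 m/s and contact force between the fingers and clip_c below 0.1 N)).
It fails at once if a bystander is shifted by more than 30 mm (distance of any of ring_nut, thread_lock from where it was at the start of the episode above 0.03 m).
It also fails if it takes over 64 s, if anything falls off the work surface, if the arm or the gripper's body presses on something with over 40 N, if the wrist force passes 120 N, or if a joint passes its speed limit or range.

ROBOT

A 6-joint arm with a two-finger parallel gripper is mounted at the origin on the work surface; the furniture and walls round the work are solid. World frame = base frame: x ahead of the robot, y to its left, z up, the work surface at z = 0. Lengths are in m, angles in rad, forces in N, time in s.
With the tool pointing down it reaches from about 0.2 to 0.875 m from the base axis. Payload 3.4 kg.
Tool frame: the origin (TCP) lies midway between the tips of the shut fingers; the grasp point (between the pads) lies 19 mm behind it; z points along the fingers, y is the line along which they close (so a half turn about z gives the same grasp; the last joint's range is limited). The gripper opens to 94 mm and grips with 3 to 60 N. Pads are 16 mm wide; open, the fingers measure 119 mm over their backs; the gripper's body (75 mm by 177 mm) begins 78 mm behind the grasp point.
Start: joints at [-1.379, 0.276, 1.505, -0, 1.361, -0.121], TCP at [0.177, -0.547, 0.205] pointing down, gripper open.
Joint ranges: [-2.89, 2.89], [-0.75, 2.08], [0.22, 2.7], [-1.18, 4.32], [0.11, 2.71], [-2.7, 2.7]. Speed limits (rad/s): [2.57, 2.57, 3.14, 3.14, 3.14, 3.14].

INTERFACE

Orientations are given as a unit quaternion [w, x, y, z].
In Python, from bench import status, imaging, order gives the robot as it stands.
- The arm moves only by the tool arm_command, never from a script. Its argument "commands" is a list of rows, each an object with "offset": the shift along the tool's x, y, z in mm, a list of three; "angular": the turn, a rotation vector about the tool's x, y, z in rad, a list of three. In form: [{"offset": [tx, ty, tz], "angular": [rx, ry, rz]}, ...]. A call has 1 to 10 rows; each row is the pose to reach, as a shift and turn from the pose commanded when the call began, along the tool's axes at that moment; what a row does not reach only later rows make up. A row lasts 1/10 s, in which the tool goes at most 50 mm and 8.59 degrees, less where a joint would pass 70% of its speed; a pose out of reach is approached as far as the arm can. A call with a gripper value outside its range is refused whole. "claw" is the opening, from 0 (shut) to 1 (fully open), set as the call begins (left out, the last holds). The fingers move at their own pace and stop on an object; "newtons" is the grip in N (left out, the last holds). Time passes only in rows, so rows that repeat a pose let the fingers close. It gives the time, the measured TCP pose, the force, the opening and the grip force at its end, in the units of the state.
- status.read_state(): the state, without advancing time (a new reading comes with each control period).
- imaging.read_camera(name): name is "side" or "top" or "wrist"; returns the picture (400x640x3 uint8, red, green, blue); there is no depth.
- imaging.calibration(name): a dict with "intrinsics" (3x3 intrinsics, pixels), "rvec" (rotation vector, rad) and "tvec" (3), from world to camera coordinates, as OpenCV has them. Camera axes: x right, y down, z forward; pixel columns grow to the right and rows downward; lengths in m; the calibration is good to about 2 mm. A picture is of the moment at which its call begins: read the wrist's pose just before it. calibration takes no time and is no camera call; for the wrist camera it gives the pose at the moment of the call.
- order.finish_job(): hands the job in; it is judged then, once.
The state is a dict: "time_s": time; "qpos": joint angles; "qvel": joint speeds; "joint_efforts": joint torques, N m; "tcp_pos": TCP position; "orientation": TCP orientation; "contact_force": force on the tool from outside, world axes, zero at the start; "ft_torque": the same for the moment, N m; "gripper_width": opening from 0.0 (shut) to 1.0 (fully open); "grip_force": force on a finger pad.
Only numpy, scipy, OpenCV 4.12 (cv2) and the standard library are available. Lean on these libraries where they do the work, as an engineer would, in place of code of your own. Each camera call takes 0.05 s, during which the arm holds its last target. There are 200 camera calls.

## Working session

There is one attempt and no reset: what is moved stays moved. The work goes in short steps, Python scripts to look and compute and a tool call to move; the robot and the scene stay as the last step left them, time stands still between calls to the robot, and variables do not carry over. Pictures are saved under pics/ and viewed, at most 10 in all, crops included, and the job is handed in when it is done.

Besides the shell and the picture viewer there is one more tool, called after "Call:" as a command line: name --argument value ..., lists and objects as JSON in quotes. arm_command: Moves the arm, as the interface text tells. Its arguments: {"type":"object","properties":{"commands":{"type":"array","items":{"type":"object","properties":{"offset":{"type":"array","items":{"type":"number"}},"angular":{"type":"array","items":{"type":"number"}}}}},"claw":{"type":"number"},"newtons":{"type":"number"}},"required":["commands"]}

```bash
mkdir -p pics; python3 - <<'E'
from bench import status, imaging
import cv2,numpy as np
s=status.read_state();print({k:np.round(v,3) for k,v in s.items()})
for n in("top","side"):
    im=imaging.read_camera(n);cv2.imwrite(f"pics/{n}0.png",im[:,:,::-1])
    c=imaging.calibration(n);print(n,c)
E
```

```text
{'time_s': np.float64(0.0), 'qpos': array([-1.379,  0.277,  1.506, -0.   ,  1.361, -0.121]), 'qvel': array([ 0.001,  0.002, -0.   , -0.002,  0.001, -0.001]), 'joint_efforts': array([-0.0000e+00, -4.0458e+01, -2.3723e+01,  7.0000e-02,  3.4000e-02,
       -0.0000e+00]), 'tcp_pos': array([ 0.177, -0.547,  0.205]), 'orientation': array([-0.001,  0.988,  0.156, -0.   ]), 'contact_force': array([0.53 , 0.637, 0.565]), 'ft_torque': array([ 0.013, -0.007, -0.054]), 'grip_force': np.float64(0.0), 'gripper_width': np.float64(1.0)}
top {'intrinsics': array([[406.08819013,   0.        , 321.17018427],
       [  0.        , 406.08819013, 207.40991907],
       [  0.        ,   0.        ,   1.        ]]), 'rvec': array([ 2.11259621, -2.13282537,  0.21807592]), 'tvec': array([0.07972311, 0.4939047 , 0.82130682])}
side {'intrinsics': array([[381.53443917,   0.        , 316.00450543],
       [  0.        , 381.53443917, 197.96097164],
       [  0.        ,   0.        ,   1.        ]]), 'rvec': array([ 0.39073884, -2.43264536,  1.65809471]), 'tvec': array([0.5110486 , 0.09080026, 0.77695207])}
```

View pics/top0.png

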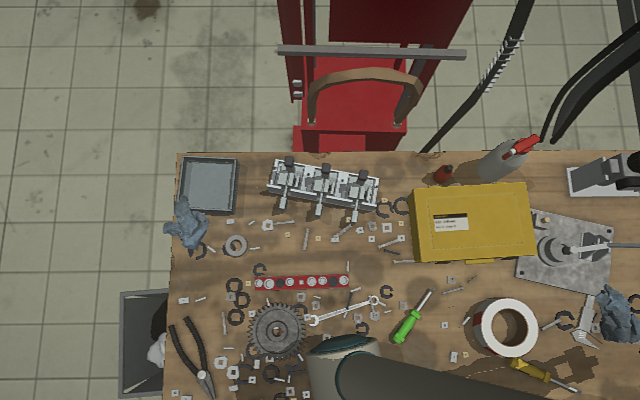

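View pics/side0.png

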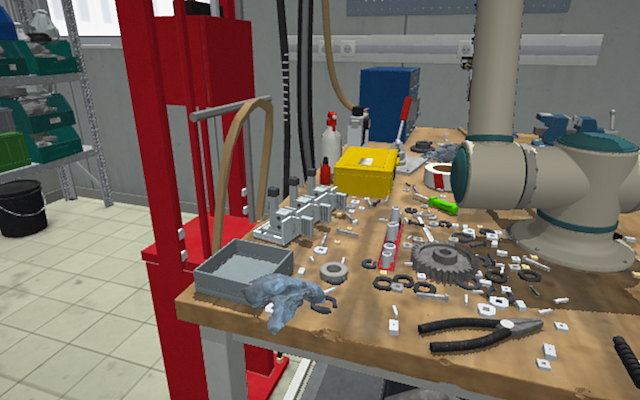

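The top view shows the rack at about (270-380, 158-215), with dark heads near (288,160), (325,168) and (363,175) and handles below them. The bin is at about (210,185), the ring nut at (235,245) and the red bottle at (443,174). The side view confirms this layout. Next I'll zoom in and measure.

```bash
cat > h.py <<'E'
import cv2,numpy as np
from bench import status, imaging
def ray(n,p,c=None):
    c=c or imaging.calibration(n);R=cv2.Rodrigues(np.array(c["rvec"]))[0]
    d=R.T@np.linalg.inv(c["intrinsics"])@np.array([p[0],p[1],1.]);return -R.T@np.array(c["tvec"]).ravel(),d
def onz(n,p,z,c=None):
    o,d=ray(n,p,c);return o+d*(z-o[2])/d[2]
def proj(n,P,c=None):
    c=c or imaging.calibration(n)
    return cv2.projectPoints(np.array(P,float).reshape(-1,3),np.array(c["rvec"]),np.array(c["tvec"]),c["intrinsics"],None)[0].reshape(-1,2)
E
python3 - <<'E'
from h import *
im=cv2.imread("pics/top0.png")
a=cv2.resize(im[140:225,170:395],None,fx=3.5,fy=3.5,interpolation=cv2.INTER_CUBIC)
cv2.imwrite("pics/topcrop.png",a)
g=im.max(2);m=np.uint8(g<70)*255;m[:150]=0;m[195:]=0;m[:,:265]=0;m[:,385:]=0
n,l,st,ce=cv2.connectedComponentsWithStats(m)
for i in range(1,n):
    if st[i,4]>25: print(st[i],ce[i],onz("top",ce[i],.1).round(4))
for p in [(182,158),(238,158),(236,214),(182,212)]: print(p,onz("top",p,.04).round(4))
print(onz("top",(235,245),.012),onz("top",(443,174),.06))
E
```

```text
[304 150  14   3  36] [311.16666667 150.83333333] [0.6038 0.095  0.1   ]
[283 156  13  17  56] [288.76785714 164.83928571] [0.574  0.1411 0.1   ]
[320 163  14  16  51] [324.84313725 172.19607843] [0.5578 0.0673 0.1   ]
[357 170  11  16  54] [360.53703704 179.01851852] [ 0.5427 -0.0054  0.1   ]
[287 178   9  13  32] [291.625 184.25 ] [0.5329 0.1351 0.1   ]
[265 192  16   3  28] [270.67857143 193.28571429] [0.5144 0.1774 0.1   ]
(182, 158) [0.6102 0.3811 0.04  ]
(238, 158) [0.6092 0.2577 0.04  ]
(236, 214) [0.4834 0.2583 0.04  ]
(182, 212) [0.4888 0.3743 0.04  ]
[0.4196105  0.26402402 0.012     ] [ 0.56329349 -0.18776859  0.06      ]
```

View pics/topcrop.png

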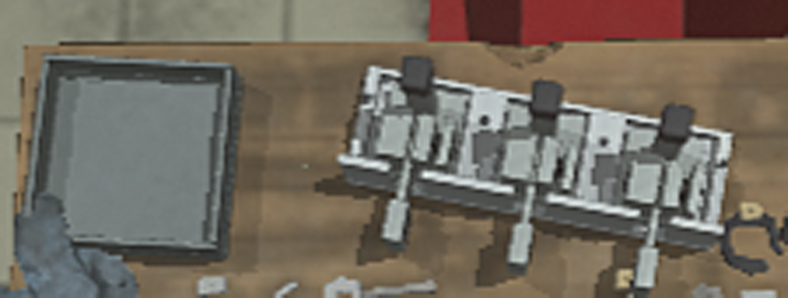

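The crop shows the head tops at crop (417,73), (546,97) and (678,122), and the handle tops at about (397,220), (520,243) and (648,266). The bin's top rim corners are at about (45,58), (237,65), (222,248) and (22,235).

```bash
python3 - <<'E'
from h import *
f=lambda x,y:(170+x/3.5-.3,140+y/3.5-.3)
H=np.array([onz("top",f(*p),.1) for p in[(417,71),(546,96),(678,120)]])
K=np.array([onz("top",f(*p),.052) for p in[(397,220),(520,243),(648,266)]])
print("cam",ray("top",(0,0))[0]);print(H.round(4),np.linalg.norm(np.diff(H,axis=0),axis=1));print(K.round(4),np.linalg.norm(np.diff(K,axis=0),axis=1))
d=H[0]-H[2];yaw=np.arctan2(-d[0],d[1]);print("yaw heads",yaw)
d=K[0]-K[2];yaw2=np.arctan2(-d[0],d[1]);print("yaw handles",yaw2,"head-handle dist (exp 80)",np.linalg.norm((H-K)[:,:2],axis=1))
print("dirs",np.arctan2((H-K)[:,1],(H-K)[:,0]))
B=np.array([onz("top",f(*p),.04) for p in[(45,58),(237,65),(222,248),(30,240)]]);print(B.round(4),B.mean(0))
s=status.read_state();print(s["orientation"],s["tcp_pos"])
E
```

```text
cam [0.32570353 0.08377468 0.90096701]
[[ 0.5844  0.141   0.1   ]
 [ 0.5685  0.0654  0.1   ]
 [ 0.5533 -0.0116  0.1   ]] [0.07728167 0.07847308]
[[0.5051 0.1562 0.052 ]
 [0.4902 0.0813 0.052 ]
 [0.4753 0.0037 0.052 ]] [0.07636368 0.07897119]
yaw heads -0.20080752259401954
yaw handles -0.19331360234187903 head-handle dist (exp 80) [0.08068195 0.07991492 0.07951391]
dirs [-0.18869513 -0.20005549 -0.19383008]
[[0.6141 0.3801 0.04  ]
 [0.6086 0.2589 0.04  ]
 [0.491  0.2647 0.04  ]
 [0.497  0.3828 0.04  ]] [0.55269555 0.32162298 0.04      ]
[-7.69516281e-04  9.87795387e-01  1.55755194e-01 -4.18978029e-05] [ 0.17683655 -0.54661595  0.2047352 ]
```

Call:
arm_command --commands '[{"offset": [40,-40,0],"angular": [0,0,0]},{"offset": [75,-75,0],"angular": [0,0,0]},{"offset": [110,-110,0],"angular": [0,0,0]},{"offset": [145,-145,0],"angular": [0,0,0]},{"offset": [180,-180,0],"angular": [0,0,0]},{"offset": [215,-215,0],"angular": [0,0,0]},{"offset": [250,-250,0],"angular": [0,0,0]},{"offset": [280,-280,0],"angular": [0,0,0]},{"offset": [310,-310,0],"angular": [0,0,0]},{"offset": [320,-320,0],"angular": [0,0,0]}]' --claw 0.5 --newtons 20

```text
time_s: 1.1
tcp_pos: [0.3836, -0.1406, 0.2053]
orientation: [-0.001, 0.987, 0.158, 0.0]
contact_force: [1.1, -0.6, 0.3]
gripper_width: 0.504
grip_force: 0.0
```

Call:
arm_command --commands '[{"offset": [30,-30,0],"angular": [0,0,0.1]},{"offset": [60,-60,0],"angular": [0,0,0.2]},{"offset": [90,-90,0],"angular": [0,0,0.3]},{"offset": [120,-120,0],"angular": [0,0,0.4]},{"offset": [140,-150,0],"angular": [0,0,0.509]},{"offset": [151,-181,0],"angular": [0,0,0.509]},{"offset": [151,-181,0],"angular": [0,0,0.509]},{"offset": [151,-181,0],"angular": [0,0,0.509]}]'

```text
time_s: 1.9
tcp_pos: [0.4705, 0.0748, 0.205]
orientation: [0.0, 0.995, -0.097, -0.0]
contact_force: [0.2, -0.0, 0.6]
gripper_width: 0.498
grip_force: 0.0
```

```bash
python3 - <<'E'
from h import *
s=status.read_state();print({k:np.round(v,3) for k,v in s.items()})
c=imaging.calibration("wrist");im=imaging.read_camera("wrist");cv2.imwrite("pics/w1.png",im[:,:,::-1])
print(c);np.save("w1.npy",c,allow_pickle=True)
X=np.array([.981,-.195,0]);Y=np.array([.195,.981,0])
P=[[0.4902,.0813,.052],[0.5051,.1562,.052],[.4753,.0037,.052]]
print(proj("wrist",P,c).round(1))
E
```

```text
{'time_s': np.float64(1.9), 'qpos': array([ 1.200e-02,  1.280e-01,  1.702e+00, -1.000e-03,  1.313e+00,
        1.777e+00]), 'qvel': array([-0.035, -0.007,  0.002, -0.006, -0.001,  0.   ]), 'joint_efforts': array([ 9.1000e-01, -3.1068e+01, -2.3488e+01,  1.1700e-01, -8.0000e-02,
        1.5000e-02]), 'tcp_pos': array([0.47 , 0.075, 0.205]), 'orientation': array([ 0.   ,  0.995, -0.097, -0.   ]), 'contact_force': array([ 0.171, -0.004,  0.597]), 'ft_torque': array([ 0.083, -0.021, -0.009]), 'grip_force': np.float64(0.0), 'gripper_width': np.float64(0.498)}
{'intrinsics': array([[276.57512852,   0.        , 320.59714377],
       [  0.        , 276.57512852, 197.14197557],
       [  0.        ,   0.        ,   1.        ]]), 'rvec': array([-1.8751835 ,  2.281789  ,  0.30829138]), 'tvec': array([0.16417645, 0.4029802 , 0.50999489])}
[[312.  171.2]
 [249.1 171.1]
 [377.1 170.9]]
```

View pics/w1.png

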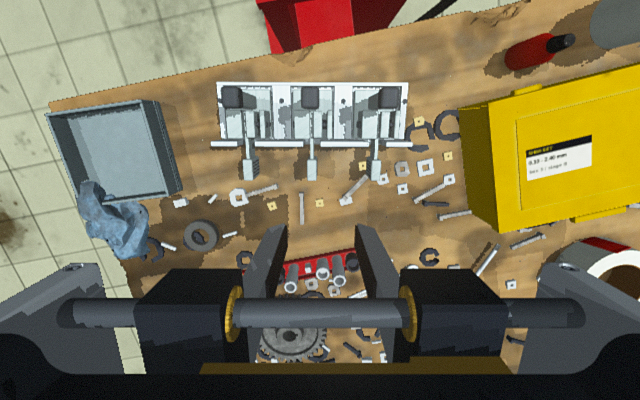

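The wrist view shows the handle tops at about (249,165), (312,165) and (376,165). Their columns match the predicted 249, 312 and 377, and the rack is square to the tool. I'll go down on the middle handle.

Call:
arm_command --commands '[{"offset": [9,-5,30],"angular": [0,0,0]},{"offset": [18,-10,60],"angular": [0,0,0]},{"offset": [18,-10,90],"angular": [0,0,0]},{"offset": [18,-10,115],"angular": [0,0,0]},{"offset": [18,-10,140],"angular": [0,0,0]},{"offset": [18,-10,160],"angular": [0,0,0]},{"offset": [18,-10,175],"angular": [0,0,0]},{"offset": [18,-10,186],"angular": [0,0,0]},{"offset": [18,-10,186],"angular": [0,0,0]},{"offset": [18,-10,186],"angular": [0,0,0]}]'

```text
time_s: 2.95
tcp_pos: [0.4909, 0.0801, 0.0198]
orientation: [0.0, 0.995, -0.098, 0.0]
contact_force: [0.3, 0.2, 0.6]
gripper_width: 0.5
grip_force: 0.0
```

Call:
arm_command --commands '[{"offset": [0,0,0]},{"offset": [0,0,0]},{"offset": [0,0,0]},{"offset": [0,0,0]},{"offset": [0,0,0]},{"offset": [0,0,0]}]' --claw 0 --newtons 20

```text
$.commands[0]: bad value
```

Call:
arm_command --commands '[{"offset": [0,0,0],"angular": [0,0,0]},{"offset": [0,0,0],"angular": [0,0,0]},{"offset": [0,0,0],"angular": [0,0,0]},{"offset": [0,0,0],"angular": [0,0,0]},{"offset": [0,0,0],"angular": [0,0,0]},{"offset": [0,0,0],"angular": [0,0,0]}]' --claw 0 --newtons 20

```text
time_s: 3.55
tcp_pos: [0.4907, 0.0811, 0.0197]
orientation: [-0.0, 0.995, -0.098, 0.0]
contact_force: [-0.4, 2.2, 1.9]
gripper_width: 0.127
grip_force: 20.0
```

Call:
arm_command --commands '[{"offset": [-0.3,0,0],"angular": [0,0,0]},{"offset": [-0.6,0,0],"angular": [0,0,0]},{"offset": [-1,0,0],"angular": [0,0,0]},{"offset": [-1,0,0],"angular": [0,0,0]}]'

```text
time_s: 3.95
tcp_pos: [0.4905, 0.081, 0.0196]
orientation: [-0.0, 0.995, -0.098, 0.001]
contact_force: [2.7, 0.7, 0.6]
gripper_width: 0.127
grip_force: 20.0
```

Call:
arm_command --commands '[{"offset": [-0.3,0,0],"angular": [0,0,0]},{"offset": [-0.6,0,0],"angular": [0,0,0]},{"offset": [-0.6,0,0],"angular": [0,0,0]}]'

```text
time_s: 4.25
tcp_pos: [0.4896, 0.0809, 0.0196]
orientation: [0.0, 0.995, -0.098, 0.001]
contact_force: [3.1, 0.3, 1.0]
gripper_width: 0.124
grip_force: 20.0
```

Call:
arm_command --commands '[{"offset": [-0.3,0,0],"angular": [0,0,0]},{"offset": [-0.6,0,0],"angular": [0,0,0]},{"offset": [-0.6,0,0],"angular": [0,0,0]}]'

```text
time_s: 4.55
tcp_pos: [0.4891, 0.081, 0.0196]
orientation: [0.0, 0.995, -0.098, 0.001]
contact_force: [4.1, -1.0, 1.2]
gripper_width: 0.126
grip_force: 20.0
```

Call:
arm_command --commands '[{"offset": [-0.3,0,0],"angular": [0,0,0]},{"offset": [-0.6,0,0],"angular": [0,0,0]},{"offset": [-0.6,0,0],"angular": [0,0,0]}]'

```text
time_s: 4.85
tcp_pos: [0.489, 0.0811, 0.0196]
orientation: [0.0, 0.995, -0.098, 0.001]
contact_force: [5.5, -1.4, -0.6]
gripper_width: 0.13
grip_force: 20.0
```

Call:
arm_command --commands '[{"offset": [-0.3,0,0],"angular": [0,0,0]},{"offset": [-0.6,0,0],"angular": [0,0,0]},{"offset": [-0.6,0,0],"angular": [0,0,0]}]'

```text
time_s: 5.15
tcp_pos: [0.489, 0.0811, 0.0196]
orientation: [0.0, 0.995, -0.098, 0.002]
contact_force: [6.7, -1.7, -1.7]
gripper_width: 0.126
grip_force: 20.0
```

Call:
arm_command --commands '[{"offset": [-0.3,0,0],"angular": [0,0,0]},{"offset": [-0.6,0,0],"angular": [0,0,0]},{"offset": [-0.6,0,0],"angular": [0,0,0]}]'

```text
time_s: 5.45
tcp_pos: [0.489, 0.0811, 0.0195]
orientation: [0.0, 0.995, -0.098, 0.002]
contact_force: [7.0, -2.4, -3.5]
gripper_width: 0.128
grip_force: 20.0
```

Call:
arm_command --commands '[{"offset": [-0.3,0,0],"angular": [0,0,0]},{"offset": [-0.6,0,0],"angular": [0,0,0]},{"offset": [-0.6,0,0],"angular": [0,0,0]}]'

```text
time_s: 5.75
tcp_pos: [0.489, 0.0811, 0.0195]
orientation: [0.0, 0.995, -0.098, 0.003]
contact_force: [7.8, -1.4, -3.8]
gripper_width: 0.128
grip_force: 20.0
```

Call:
arm_command --commands '[{"offset": [-0.2,0,0],"angular": [0,0,0]},{"offset": [-0.4,0,0],"angular": [0,0,0]},{"offset": [-0.4,0,0],"angular": [0,0,0]}]'

```text
time_s: 6.05
tcp_pos: [0.4889, 0.0811, 0.0195]
orientation: [0.0, 0.995, -0.098, 0.003]
contact_force: [8.7, -2.8, -5.6]
gripper_width: 0.127
grip_force: 20.0
```

The middle strip held at about 9 N, so that clip is good. I'll relax, release and go to the left strip.

Call:
arm_command --commands '[{"offset": [1.5,0,0],"angular": [0,0,0]},{"offset": [3,0,0],"angular": [0,0,0]},{"offset": [4,0,0],"angular": [0,0,0]},{"offset": [4,0,0],"angular": [0,0,0]}]'

```text
time_s: 6.45
tcp_pos: [0.4891, 0.0811, 0.0197]
orientation: [0.0, 0.995, -0.098, -0.0]
contact_force: [1.6, 0.0, 4.2]
gripper_width: 0.124
grip_force: 20.0
```

Call:
arm_command --commands '[{"offset": [0,0,0],"angular": [0,0,0]},{"offset": [0,0,0],"angular": [0,0,0]},{"offset": [0,0,0],"angular": [0,0,0]},{"offset": [0,0,-20],"angular": [0,0,0]},{"offset": [0,0,-45],"angular": [0,0,0]},{"offset": [0,-15,-65],"angular": [0,0,0]},{"offset": [0,-40,-70],"angular": [0,0,0]},{"offset": [0,-65,-70],"angular": [0,0,0]},{"offset": [0,-77,-70],"angular": [0,0,0]},{"offset": [0,-77,-70],"angular": [0,0,0]}]' --claw 0.5

```text
time_s: 7.45
tcp_pos: [0.504, 0.1574, 0.0889]
orientation: [0.0, 0.995, -0.097, -0.001]
contact_force: [0.0, 0.1, -0.1]
gripper_width: 0.501
grip_force: 0.0
```

Call:
arm_command --commands '[{"offset": [0,0,0],"angular": [0,0,0]},{"offset": [0,0,20],"angular": [0,0,0]},{"offset": [0,0,40],"angular": [0,0,0]},{"offset": [0,0,60],"angular": [0,0,0]},{"offset": [0,0,70],"angular": [0,0,0]},{"offset": [0,0,70],"angular": [0,0,0]},{"offset": [0,0,70],"angular": [0,0,0]}]'

```text
time_s: 8.15
tcp_pos: [0.5048, 0.156, 0.0197]
orientation: [0.0, 0.995, -0.098, 0.0]
contact_force: [0.6, -0.1, 0.6]
gripper_width: 0.497
grip_force: 0.0
```

```bash
python3 - <<'E'
from h import *
s=status.read_state();print(s["tcp_pos"],s["contact_force"],s["gripper_width"])
im=imaging.read_camera("wrist");cv2.imwrite("pics/w2.png",im[:,:,::-1])
E
```

```text
[0.50482675 0.15604615 0.01970157] [ 0.63907779 -0.0683089   0.60718647] 0.49748949035950646
```

View pics/w2.png

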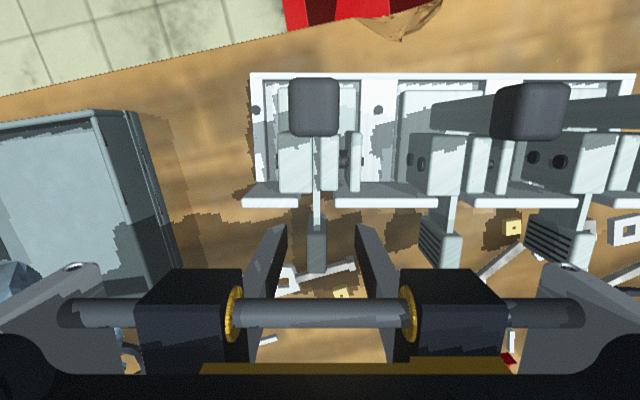

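The wrist view shows the left handle centred between the fingers at about (317,250), and the left head at (313,107). The middle strip is still seated. I'll close and tug.

Call:
arm_command --commands '[{"offset": [0,0,0],"angular": [0,0,0]},{"offset": [0,0,0],"angular": [0,0,0]},{"offset": [0,0,0],"angular": [0,0,0]},{"offset": [0,0,0],"angular": [0,0,0]},{"offset": [0,0,0],"angular": [0,0,0]},{"offset": [0,0,0],"angular": [0,0,0]}]' --claw 0

```text
time_s: 8.8
tcp_pos: [0.5048, 0.1569, 0.0196]
orientation: [-0.0, 0.995, -0.098, 0.0]
contact_force: [0.6, 1.9, 1.2]
gripper_width: 0.127
grip_force: 19.9
```

Call:
arm_command --commands '[{"offset": [-0.5,0,0],"angular": [0,0,0]},{"offset": [-1,0,0],"angular": [0,0,0]},{"offset": [-1.5,0,0],"angular": [0,0,0]},{"offset": [-1.5,0,0],"angular": [0,0,0]}]'

```text
time_s: 9.2
tcp_pos: [0.5038, 0.1567, 0.0196]
orientation: [0.0, 0.995, -0.098, 0.001]
contact_force: [2.1, 0.7, 0.1]
gripper_width: 0.124
grip_force: 19.9
```

Call:
arm_command --commands '[{"offset": [-0.5,0,0],"angular": [0,0,0]},{"offset": [-1,0,0],"angular": [0,0,0]},{"offset": [-1,0,0],"angular": [0,0,0]}]'

```text
time_s: 9.5
tcp_pos: [0.503, 0.1569, 0.0195]
orientation: [0.0, 0.995, -0.098, 0.001]
contact_force: [4.2, -0.3, -1.2]
gripper_width: 0.124
grip_force: 20.0
```

Call:
arm_command --commands '[{"offset": [-0.5,0,0],"angular": [0,0,0]},{"offset": [-1,0,0],"angular": [0,0,0]},{"offset": [-1,0,0],"angular": [0,0,0]}]'

```text
time_s: 9.8
tcp_pos: [0.503, 0.157, 0.0195]
orientation: [-0.0, 0.995, -0.098, 0.002]
contact_force: [5.8, -0.8, -2.9]
gripper_width: 0.129
grip_force: 20.0
```

Call:
arm_command --commands '[{"offset": [-0.4,0,0],"angular": [0,0,0]},{"offset": [-0.7,0,0],"angular": [0,0,0]},{"offset": [-0.7,0,0],"angular": [0,0,0]}]'

```text
time_s: 10.1
tcp_pos: [0.5029, 0.157, 0.0195]
orientation: [-0.0, 0.995, -0.098, 0.002]
contact_force: [7.0, -1.7, -4.0]
gripper_width: 0.126
grip_force: 20.0
```

Call:
arm_command --commands '[{"offset": [-0.4,0,0],"angular": [0,0,0]},{"offset": [-0.7,0,0],"angular": [0,0,0]},{"offset": [-0.7,0,0],"angular": [0,0,0]}]'

```text
time_s: 10.4
tcp_pos: [0.5029, 0.157, 0.0195]
orientation: [0.0, 0.995, -0.098, 0.003]
contact_force: [8.6, -2.0, -6.3]
gripper_width: 0.128
grip_force: 20.0
```

The left strip also holds at about 8.8 N, so the right one should be weak. I'll release and go there.

Call:
arm_command --commands '[{"offset": [1.5,0,0],"angular": [0,0,0]},{"offset": [3,0,0],"angular": [0,0,0]},{"offset": [4,0,0],"angular": [0,0,0]},{"offset": [4,0,0],"angular": [0,0,0]}]'

```text
time_s: 10.8
tcp_pos: [0.503, 0.1569, 0.0197]
orientation: [-0.0, 0.995, -0.098, -0.001]
contact_force: [0.5, 1.5, 3.6]
gripper_width: 0.13
grip_force: 20.0
```

Call:
arm_command --commands '[{"offset": [0,0,0],"angular": [0,0,0]},{"offset": [0,0,0],"angular": [0,0,0]},{"offset": [0,0,0],"angular": [0,0,0]},{"offset": [0,0,-20],"angular": [0,0,0]},{"offset": [0,0,-45],"angular": [0,0,0]},{"offset": [0,15,-65],"angular": [0,0,0]},{"offset": [0,50,-70],"angular": [0,0,0]},{"offset": [0,90,-70],"angular": [0,0,0]},{"offset": [0,130,-70],"angular": [0,0,0]},{"offset": [0,155,-70],"angular": [0,0,0]}]' --claw 0.5

```text
time_s: 11.8
tcp_pos: [0.4719, 0.0027, 0.0893]
orientation: [0.0, 0.995, -0.098, -0.001]
contact_force: [0.1, 0.3, 0.1]
gripper_width: 0.498
grip_force: 0.0
```

Call:
arm_command --commands '[{"offset": [0,0,0],"angular": [0,0,0]},{"offset": [0,0,20],"angular": [0,0,0]},{"offset": [0,0,40],"angular": [0,0,0]},{"offset": [0,0,60],"angular": [0,0,0]},{"offset": [0,0,70],"angular": [0,0,0]},{"offset": [0,0,70],"angular": [0,0,0]},{"offset": [0,0,70],"angular": [0,0,0]}]'

```text
time_s: 12.5
tcp_pos: [0.4738, 0.0051, 0.0197]
orientation: [-0.0, 0.995, -0.098, 0.0]
contact_force: [0.1, -0.1, 0.1]
gripper_width: 0.501
grip_force: 0.0
```

Call:
arm_command --commands '[{"offset": [0,0,0],"angular": [0,0,0]},{"offset": [0,0,0],"angular": [0,0,0]},{"offset": [0,0,0],"angular": [0,0,0]},{"offset": [0,0,0],"angular": [0,0,0]},{"offset": [0,0,0],"angular": [0,0,0]},{"offset": [0,0,0],"angular": [0,0,0]}]' --claw 0

```text
time_s: 13.1
tcp_pos: [0.4735, 0.0047, 0.0197]
orientation: [-0.0, 0.995, -0.098, 0.0]
contact_force: [-1.1, 1.0, 1.7]
gripper_width: 0.127
grip_force: 20.0
```

Call:
arm_command --commands '[{"offset": [-0.5,0,0],"angular": [0,0,0]},{"offset": [-1,0,0],"angular": [0,0,0]},{"offset": [-1.5,0,0],"angular": [0,0,0]},{"offset": [-2,0,0],"angular": [0,0,0]},{"offset": [-2,0,0],"angular": [0,0,0]}]'

```text
time_s: 13.6
tcp_pos: [0.4721, 0.0051, 0.0196]
orientation: [-0.0, 0.995, -0.098, 0.001]
contact_force: [1.7, 1.3, 0.7]
gripper_width: 0.128
grip_force: 20.0
```

Call:
arm_command --commands '[{"offset": [-0.5,0,0],"angular": [0,0,0]},{"offset": [-1,0,0],"angular": [0,0,0]},{"offset": [-1.5,0,0],"angular": [0,0,0]},{"offset": [-1.5,0,0],"angular": [0,0,0]}]'

```text
time_s: 14.0
tcp_pos: [0.4703, 0.0053, 0.0196]
orientation: [0.0, 0.995, -0.098, 0.0]
contact_force: [2.8, 2.1, 2.5]
gripper_width: 0.129
grip_force: 20.0
```

Call:
arm_command --commands '[{"offset": [-0.4,0,0],"angular": [0,0,0]},{"offset": [-0.8,0,0],"angular": [0,0,0]},{"offset": [-0.8,0,0],"angular": [0,0,0]}]'

```text
time_s: 14.3
tcp_pos: [0.4695, 0.0054, 0.0196]
orientation: [0.0, 0.995, -0.098, 0.0]
contact_force: [3.4, 1.5, 2.9]
gripper_width: 0.126
grip_force: 20.0
```

Call:
arm_command --commands '[{"offset": [-0.4,0,0],"angular": [0,0,0]},{"offset": [-0.8,0,0],"angular": [0,0,0]},{"offset": [-0.8,0,0],"angular": [0,0,0]}]'

```text
time_s: 14.6
tcp_pos: [0.4687, 0.0056, 0.0196]
orientation: [0.0, 0.995, -0.098, 0.0]
contact_force: [2.9, 0.9, 2.2]
gripper_width: 0.128
grip_force: 20.0
```

Call:
arm_command --commands '[{"offset": [-0.4,0,0],"angular": [0,0,0]},{"offset": [-0.8,0,0],"angular": [0,0,0]},{"offset": [-0.8,0,0],"angular": [0,0,0]}]'

```text
time_s: 14.9
tcp_pos: [0.4679, 0.0058, 0.0196]
orientation: [0.0, 0.995, -0.098, 0.0]
contact_force: [3.5, 0.2, 2.4]
gripper_width: 0.123
grip_force: 20.0
```

The right strip slides steadily at about 3 N, so it is the weak one. I'll draw it out.

Call:
arm_command --commands '[{"offset": [-1.5,0,0],"angular": [0,0,0]},{"offset": [-3.5,0,0],"angular": [0,0,0]},{"offset": [-6,0,0],"angular": [0,0,0]},{"offset": [-8.5,0,0],"angular": [0,0,0]},{"offset": [-11,0,0],"angular": [0,0,0]},{"offset": [-13.5,0,0],"angular": [0,0,0]},{"offset": [-16,0,0],"angular": [0,0,0]},{"offset": [-18.5,0,0],"angular": [0,0,0]},{"offset": [-21,0,0],"angular": [0,0,0]},{"offset": [-23,0,0],"angular": [0,0,0]}]'

```text
time_s: 15.9
tcp_pos: [0.4447, 0.0103, 0.0194]
orientation: [0.0, 0.995, -0.098, -0.0]
contact_force: [2.7, 0.8, 2.4]
gripper_width: 0.127
grip_force: 20.0
```

Call:
arm_command --commands '[{"offset": [-2.5,0,0],"angular": [0,0,0]},{"offset": [-5,0,0],"angular": [0,0,0]},{"offset": [-7.5,0,0],"angular": [0,0,0]},{"offset": [-10,0,0],"angular": [0,0,0]},{"offset": [-12.5,0,0],"angular": [0,0,0]},{"offset": [-15,0,0],"angular": [0,0,0]},{"offset": [-18,0,0],"angular": [0,0,0]},{"offset": [-21,0,0],"angular": [0,0,0]},{"offset": [-25,0,0],"angular": [0,0,0]},{"offset": [-28,0,0],"angular": [0,0,0]}]'

```text
time_s: 16.9
tcp_pos: [0.4171, 0.0159, 0.0194]
orientation: [0.0, 0.995, -0.098, -0.0]
contact_force: [0.4, -0.4, -0.9]
gripper_width: 0.126
grip_force: 20.0
```

Call:
arm_command --commands '[{"offset": [0,0,3],"angular": [0,0,0]},{"offset": [0,0,6],"angular": [0,0,0]},{"offset": [0,0,9],"angular": [0,0,0]},{"offset": [0,0,11],"angular": [0,0,0]},{"offset": [0,0,11.5],"angular": [0,0,0]},{"offset": [0,0,11.5],"angular": [0,0,0]}]'

```text
time_s: 17.5
tcp_pos: [0.4177, 0.0157, 0.0078]
orientation: [0.0, 0.995, -0.098, -0.0]
contact_force: [0.4, 0.5, -0.7]
gripper_width: 0.126
grip_force: 20.0
```

```bash
python3 - <<'E'
from h import *
im=imaging.read_camera("wrist");cv2.imwrite("pics/w3.png",im[:,:,::-1])
E
```

```text
(no output)
```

View pics/w3.png

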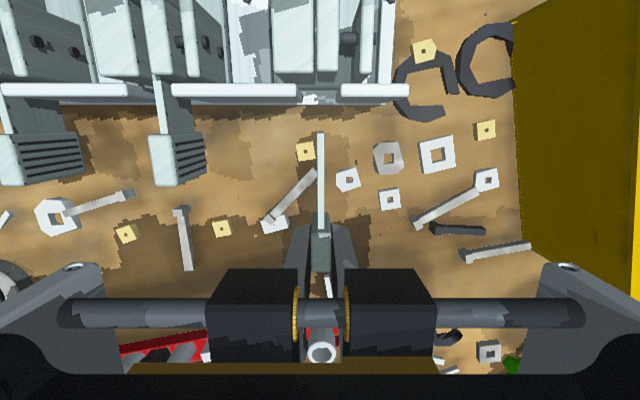

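The wrist view shows the strip fully out: its blade tip at (320,133) is clear of the wall at row 95. I'll release it, rise and hover over the right-hand head.

Call:
arm_command --commands '[{"offset": [0,0,0],"angular": [0,0,0]},{"offset": [0,0,0],"angular": [0,0,0]},{"offset": [0,0,0],"angular": [0,0,0]},{"offset": [0,0,-10],"angular": [0,0,0]},{"offset": [0,0,-30],"angular": [0,0,0]},{"offset": [0,0,-60],"angular": [0,0,0]},{"offset": [0,0,-90],"angular": [0,0,0]},{"offset": [0,0,-120],"angular": [0,0,0]},{"offset": [0,0,-142],"angular": [0,0,0]},{"offset": [0,0,-142],"angular": [0,0,0]}]' --claw 0.5

```text
time_s: 18.55
tcp_pos: [0.4201, 0.0155, 0.1534]
orientation: [0.0, 0.995, -0.098, 0.004]
contact_force: [0.6, -0.4, -0.5]
gripper_width: 0.502
grip_force: 0.0
```

Call:
arm_command --commands '[{"offset": [30,0,0],"angular": [0,0,0]},{"offset": [60,0,0],"angular": [0,0,0]},{"offset": [90,0,0],"angular": [0,0,0]},{"offset": [120,0,0],"angular": [0,0,0]},{"offset": [137,1,0],"angular": [0,0,0]},{"offset": [137,1,0],"angular": [0,0,0]},{"offset": [137,1,0],"angular": [0,0,0]}]'

```text
time_s: 19.25
tcp_pos: [0.5504, -0.0117, 0.1488]
orientation: [-0.0, 0.995, -0.098, -0.002]
contact_force: [0.5, 0.2, -0.4]
gripper_width: 0.503
grip_force: 0.0
```

```bash
python3 - <<'E'
from h import *
print(status.read_state()["tcp_pos"])
c=imaging.calibration("wrist");im=imaging.read_camera("wrist");cv2.imwrite("pics/w4.png",im[:,:,::-1])
t=imaging.read_camera("top");
print(proj("wrist",[[.552,-.0112,.1]],c),ray("wrist",(0,0),c)[0],proj("top",[[.552,-.0112,.1],[.4177,.0157,.04]]))
cv2.imwrite("pics/t4.png",cv2.resize(t[140:260,260:420,::-1],None,fx=4,fy=4,interpolation=cv2.INTER_CUBIC))
E
```

```text
[ 0.55035733 -0.0117017   0.14877777]
[[319.64643564 211.1792135 ]] [ 0.62652253 -0.02677355  0.32745232] [[363.23605351 174.61357498]
 [349.41790006 243.42620104]]
```

View pics/w4.png

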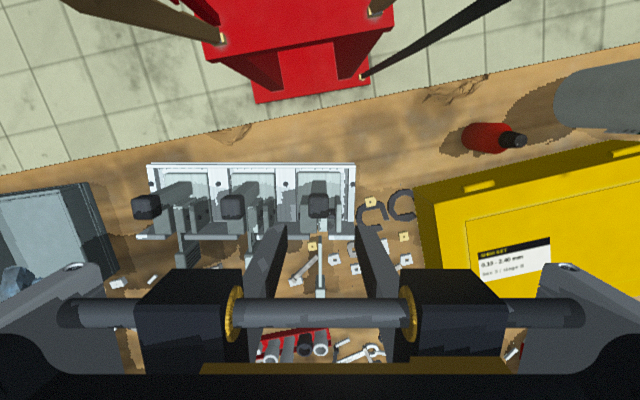

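The wrist view shows the right head at about (318,205), against a predicted (320,211). The strip still stands on the bench near (320,265). I'll go down and grip.

Call:
arm_command --commands '[{"offset": [1,0,20],"angular": [0,0,0]},{"offset": [2,0,40],"angular": [0,0,0]},{"offset": [2,0,60],"angular": [0,0,0]},{"offset": [2,0,72],"angular": [0,0,0]},{"offset": [2,0,77],"angular": [0,0,0]},{"offset": [2,0,77],"angular": [0,0,0]},{"offset": [2,0,77],"angular": [0,0,0]}]'

```text
time_s: 20.05
tcp_pos: [0.5543, -0.0124, 0.0738]
orientation: [0.0, 0.995, -0.098, 0.001]
contact_force: [-0.2, 0.1, 0.4]
gripper_width: 0.503
grip_force: 0.0
```

Call:
arm_command --commands '[{"offset": [0,0,0],"angular": [0,0,0]},{"offset": [0,0,0],"angular": [0,0,0]},{"offset": [0,0,0],"angular": [0,0,0]},{"offset": [0,0,0],"angular": [0,0,0]},{"offset": [0,0,0],"angular": [0,0,0]},{"offset": [0,0,0],"angular": [0,0,0]}]' --claw 0 --newtons 45

```text
time_s: 20.65
tcp_pos: [0.5541, -0.0122, 0.0731]
orientation: [-0.0, 0.995, -0.098, 0.0]
contact_force: [0.5, 1.2, 1.3]
gripper_width: 0.188
grip_force: 45.0
```

Call:
arm_command --commands '[{"offset": [0,0,-3],"angular": [0,0,0]},{"offset": [0,0,-6],"angular": [0,0,0]},{"offset": [0,0,-10],"angular": [0,0,0]},{"offset": [0,0,-15],"angular": [0,0,0]},{"offset": [0,0,-20],"angular": [0,0,0]},{"offset": [0,0,-20],"angular": [0,0,0]}]'

```text
time_s: 21.25
tcp_pos: [0.5545, -0.0125, 0.0939]
orientation: [0.0, 0.995, -0.098, 0.001]
contact_force: [0.5, -1.6, -3.7]
gripper_width: 0.184
grip_force: 45.0
```

The clip is gripped: 17.7 mm across the head and about 3.7 N of weight. I'll lift it clear of the other heads and carry it to the bin.

Call:
arm_command --commands '[{"offset": [0,0,-10],"angular": [0,0,0]},{"offset": [0,0,-25],"angular": [0,0,0]},{"offset": [0,0,-42],"angular": [0,0,0]},{"offset": [0,0,-60],"angular": [0,0,0]},{"offset": [0,0,-78],"angular": [0,0,0]},{"offset": [0,0,-96],"angular": [0,0,0]},{"offset": [0,0,-112],"angular": [0,0,0]},{"offset": [0,0,-122],"angular": [0,0,0]},{"offset": [0,0,-126],"angular": [0,0,0]},{"offset": [0,0,-126],"angular": [0,0,0]}]'

```text
time_s: 22.25
tcp_pos: [0.5538, -0.0123, 0.2193]
orientation: [0.0, 0.995, -0.098, 0.0]
contact_force: [-0.5, 0.5, -4.0]
gripper_width: 0.188
grip_force: 45.0
```

Call:
arm_command --commands '[{"offset": [-2,-8,0],"angular": [0,0,0]},{"offset": [-4,-20,0],"angular": [0,0,0]},{"offset": [-7,-38,0],"angular": [0,0,0]},{"offset": [-10,-58,0],"angular": [0,0,0]},{"offset": [-13,-78,0],"angular": [0,0,0]},{"offset": [-16,-98,0],"angular": [0,0,0]},{"offset": [-19,-118,0],"angular": [0,0,0]},{"offset": [-22,-138,0],"angular": [0,0,0]},{"offset": [-25,-158,0],"angular": [0,0,0]},{"offset": [-28,-178,0],"angular": [0,0,0]}]'

```text
time_s: 23.25
tcp_pos: [0.5602, 0.1698, 0.2181]
orientation: [-0.0, 0.995, -0.098, -0.001]
contact_force: [0.8, -0.2, -4.4]
gripper_width: 0.186
grip_force: 45.0
```

Call:
arm_command --commands '[{"offset": [-3,-20,0],"angular": [0,0,0]},{"offset": [-6,-40,0],"angular": [0,0,0]},{"offset": [-9,-60,0],"angular": [0,0,0]},{"offset": [-12,-80,0],"angular": [0,0,0]},{"offset": [-15,-100,0],"angular": [0,0,0]},{"offset": [-18,-120,0],"angular": [0,0,0]},{"offset": [-21,-135,0],"angular": [0,0,0]},{"offset": [-23,-145,0],"angular": [0,0,0]},{"offset": [-24,-150,0],"angular": [0,0,0]},{"offset": [-24,-150,0],"angular": [0,0,0]}]'

```text
time_s: 24.25
tcp_pos: [0.5666, 0.3199, 0.2188]
orientation: [0.0, 0.995, -0.098, -0.0]
contact_force: [-0.0, 0.3, -2.6]
gripper_width: 0.193
grip_force: 45.0
```

```bash
python3 - <<'E'
from h import *
s=status.read_state();print(s["tcp_pos"],s["gripper_width"],s["contact_force"])
c=imaging.calibration("side");im=imaging.read_camera("side");cv2.imwrite("pics/s5.png",cv2.resize(im[100:340,120:440,::-1],None,fx=2.4,fy=2.4))
E
```

```text
[0.56661034 0.31992263 0.21877136] 0.1927678719779853 [-0.01806455  0.30713326 -2.55919333]
```

View pics/s5.png

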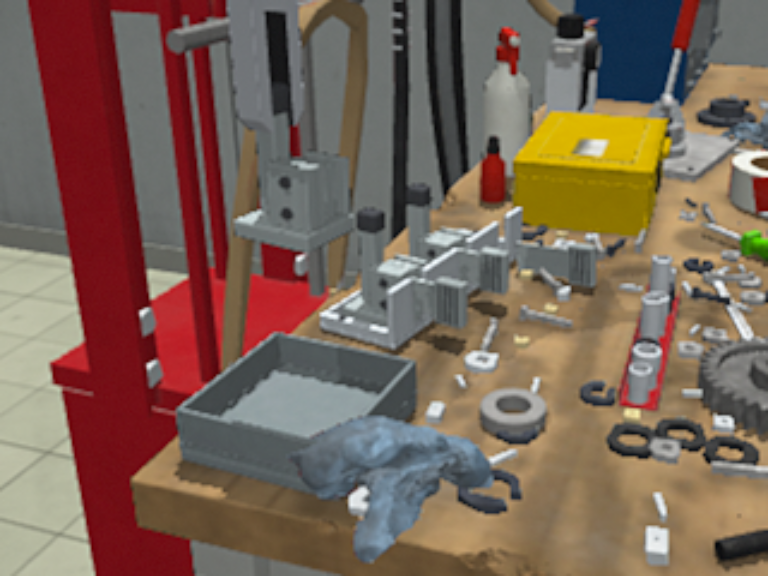

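The side view shows the clip held upright over the bin at crop (295,200), the good clips and strips seated, and the removed strip standing at (570,262). I'll lower to the bin floor, expecting contact at TCP z ≈ 0.083.

Call:
arm_command --commands '[{"offset": [0,0,12],"angular": [0,0,0]},{"offset": [0,0,30],"angular": [0,0,0]},{"offset": [0,0,50],"angular": [0,0,0]},{"offset": [0,0,70],"angular": [0,0,0]},{"offset": [0,0,88],"angular": [0,0,0]},{"offset": [0,0,104],"angular": [0,0,0]},{"offset": [0,0,116],"angular": [0,0,0]},{"offset": [0,0,124],"angular": [0,0,0]},{"offset": [0,0,129],"angular": [0,0,0]},{"offset": [0,0,131],"angular": [0,0,0]}]'

```text
time_s: 25.3
tcp_pos: [0.5668, 0.3194, 0.0877]
orientation: [0.0, 0.995, -0.098, 0.0]
contact_force: [-0.3, -0.8, -3.8]
gripper_width: 0.185
grip_force: 45.0
```

Call:
arm_command --commands '[{"offset": [0,0,1],"angular": [0,0,0]},{"offset": [0,0,2],"angular": [0,0,0]},{"offset": [0,0,3],"angular": [0,0,0]},{"offset": [0,0,4],"angular": [0,0,0]},{"offset": [0,0,4],"angular": [0,0,0]},{"offset": [0,0,4],"angular": [0,0,0]}]'

```text
time_s: 25.9
tcp_pos: [0.5668, 0.3195, 0.084]
orientation: [0.0, 0.995, -0.098, 0.0]
contact_force: [0.0, 0.2, -4.0]
gripper_width: 0.186
grip_force: 45.0
```

Call:
arm_command --commands '[{"offset": [0,0,0.5],"angular": [0,0,0]},{"offset": [0,0,1],"angular": [0,0,0]},{"offset": [0,0,1.5],"angular": [0,0,0]},{"offset": [0,0,1.5],"angular": [0,0,0]},{"offset": [0,0,1.5],"angular": [0,0,0]}]'

```text
time_s: 26.4
tcp_pos: [0.567, 0.3196, 0.0831]
orientation: [-0.0, 0.995, -0.098, 0.0]
contact_force: [0.1, 0.2, 1.6]
gripper_width: 0.186
grip_force: 45.0
```

Contact was made at the expected height, so I'll release and retreat upward.

Call:
arm_command --commands '[{"offset": [0,0,0],"angular": [0,0,0]},{"offset": [0,0,0],"angular": [0,0,0]},{"offset": [0,0,0],"angular": [0,0,0]},{"offset": [0,0,0],"angular": [0,0,0]},{"offset": [0,0,-8],"angular": [0,0,0]},{"offset": [0,0,-25],"angular": [0,0,0]},{"offset": [0,0,-50],"angular": [0,0,0]},{"offset": [0,0,-80],"angular": [0,0,0]},{"offset": [0,0,-110],"angular": [0,0,0]},{"offset": [0,0,-120],"angular": [0,0,0]}]' --claw 0.5

```text
time_s: 27.4
tcp_pos: [0.5685, 0.3203, 0.2066]
orientation: [-0.002, 0.995, -0.098, 0.003]
contact_force: [0.3, 0.2, -0.1]
gripper_width: 0.501
grip_force: 0.0
```

Call:
arm_command --commands '[{"offset": [0,0,0],"angular": [0,0,0]},{"offset": [0,0,0],"angular": [0,0,0]},{"offset": [0,0,0],"angular": [0,0,0]}]'

```text
time_s: 27.7
tcp_pos: [0.5657, 0.3191, 0.2004]
orientation: [0.001, 0.995, -0.098, -0.002]
contact_force: [0.0, -0.5, 0.1]
gripper_width: 0.499
grip_force: 0.0
```

```bash
python3 - <<'E'
from h import *
s=status.read_state();print(s["tcp_pos"],s["gripper_width"],s["contact_force"],s["time_s"])
im=imaging.read_camera("side");cv2.imwrite("pics/s6.png",cv2.resize(im[100:340,120:440,::-1],None,fx=2.4,fy=2.4))
E
```

```text
[0.56572567 0.31906194 0.20043117] 0.4987416688753859 [ 0.04691447 -0.53126781  0.0578364 ] 27.7
```

View pics/s6.png

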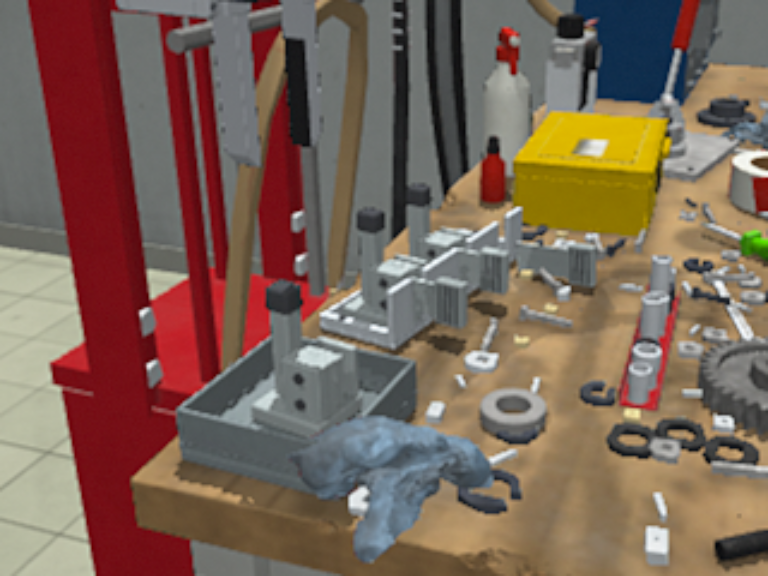

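The side view shows the clip upright and centred in the bin at (310,385), the two good clips in the rack with their strips in, and the weak clip's strip still on the bench. I'm handing the job in.

```bash
python3 -c "
from bench import order
print(order.finish_job())"
```

```text
the job is handed in; nothing more can be done
None
```

The right-hand clip was the weak one: its strip slid at about 3 N and is out on the bench, the clip stands upright in the bin, the other two held at about 9 N and stay in the rack with their strips in, and the job is handed in (no verdict was returned).

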